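Clamp the lidded plate on the laboratory shaker

ROBOT

A 7-joint arm with a two-finger parallel gripper is mounted at the origin on the work surface. World frame = base frame: x ahead of the robot, y to its left, z up, the work surface at z = 0. Lengths are in m, angles in rad, forces in N, time in s.
With the tool pointing down it reaches from about 0.4 to 0.875 m from the base axis. Payload 19.3 kg.
Tool frame: the origin (TCP) lies at the very end of the fingers, on their centre line; the grasp point (between the pads) lies 19 mm behind it; z points along the fingers, y is the direction in which the jaws open and shut (so a half turn about z gives the same grasp; the last joint's range is limited). The gripper opens to 85 mm and grips with 20 to 120 N. Pads are 22 mm wide; open, the fingers measure 114 mm over their backs; the gripper's body (76 mm by 85 mm) begins 54 mm behind the grasp point. The pads swing forward as they close: fully open they stand 13 mm farther back than shut.
Start: joints at [-1.332, 0.521, -0.036, 1.599, 0.021, 1.021, -0.113], TCP at [0.19, 0.595, 0.231] pointing down, gripper open.
Joint ranges: [-2.91, 2.91], [-0.3, 2.13], [-1.5, 1.42], [0.17, 2.43], [-1.26, 4.41], [0.16, 1.93], [-2.52, 2.52]. Speed limits (rad/s): [1.89, 1.89, 2.39, 2.39, 3.01, 3.01, 3.01].

INTERFACE

Orientations are given as [roll, pitch, yaw] about the fixed x, y, z axes, in that order (R = Rz(yaw) Ry(pitch) Rx(roll)).
In Python, from workcell import bot gives the robot as it stands. The module is installed in compiled form; this text tells all that it offers.
- The arm moves only by the shell command python3 -m inch 'ROWS' [FORCE]. ROWS is JSON, a list of rows, each an object of numbers: "dx", "dy", "dz": the shift along the tool's x, y, z in mm; "rx", "ry", "rz": the turn, a rotation vector about the tool's x, y, z in rad; "hand": the closure, from -1 (fully open) to 1 (shut), so that 0 is half open. In form: [{"dx": .., "dy": .., "dz": .., "rx": .., "ry": .., "rz": .., "hand": ..}, ...]. A call has 1 to 10 rows; each row shifts and turns the commanded pose from where the row before left it, along the tool's axes as they then stand; what a row does not reach is not made up. A row lasts 1/10 s, in which the tool goes at most 50 mm and 8.59 degrees, less where a joint would pass 70% of its speed; a pose out of reach is approached as far as the arm can. A call with a gripper value outside its range is refused whole. The fingers move at their own pace and stop on an object; FORCE is the grip in N (left out, the last holds). Time passes only in rows, so rows that do not move let the fingers close. It gives the time, the measured TCP pose, the force and the opening at its end, in the units of the state.
- bot.observe(): the state, without advancing time (a new reading comes with each control period).
- bot.grab_frame(name): name is "scene" or "side" or "wrist"; returns (picture, depth): 480x640x3 uint8, red, green, blue; 480x640 float32, m along the optical axis (not along the pixel's ray), 0 where there is no reading.
- bot.get_calibration(name): a dict with "vertical_fov" (degrees; the focal length in pixels is half the picture's height over the tangent of half this angle, whatever the lens; pixels are square), "cx", "cy" (the principal point, pixels), "origin" and "orientation" of the camera in the world. Camera axes: x right, y down, z forward; pixel columns grow to the right and rows downward; lengths in m; the calibration is good to about 2 mm. The wrist camera is an equidistant fisheye: a pixel r from the principal point sees the ray r / f radians off the axis. A picture is of the moment at which its call begins: read the wrist's pose just before it. get_calibration takes no time and is no camera call; for the wrist camera it gives the pose at the moment of the call.
- bot.job_done(): hands the job in, once; it reports no verdict.
Trained networks look in the newest picture that a camera, given by its name, has taken for a name from the list of things; names that differ only in an ending like _2 or _b are one class to them, and where a whole thing is asked for, a point or a joint stands for the part that bears it (a point fixed in the world has none). Each returns a list of dicts, best first, with "score" (0 to 1); they miss things now and then, are a little off and sometimes report something else, mostly with a low value. They report only what shows in the picture. A call takes as long as a camera call. They do not tell look-alikes from the thing itself.
- bot.trace(camera, target): "region" (480x640 bool, what is visible of it) and "box" ([left, top, right, bottom] in pixels, round what is visible of it).
- bot.tip_of(camera, target): "centre" ([row, column] in pixels: a listed point, or the origin of a listed thing).
The state is a dict: "clock": time; "qpos": joint angles; "qd": joint speeds; "joint_efforts": joint torques, N m; "position": TCP position; "tool_rot": TCP orientation; "force": force on the tool from outside, world axes, zero at the start; "moment": the same for the moment, N m; "grip_width": finger opening in m.
Only numpy, scipy, OpenCV 4.12 (cv2) and the standard library are available. Lean on these libraries where they do the work, as an engineer would, in place of code of your own. Each camera call takes 0.05 s, during which the arm holds its last target.

TASK

Secure the lidded plate on the shaker: with the outside of the fingers push the steel clamp strap round over the plate until it stops under the cam, then push the cam lever all the way down so that the pad presses on the lid. Nothing is to be picked up: leave the plate sitting in its nest and the jar, bottle and tip box where they stand, and finish with the hand clear.

Things in the scene. Friction and masses are not known exactly. Their poses are not given: they have to be found in the camera images.
- shaker: Plate shaker fixed to the bench: a box 230 (x) by 330 (y) by 55 mm high. Origin: centre of its underside; its x points from the control panel (on the robot's side) to the back, y left, z up. Offsets in these notes are in this frame. A steel latch post, 44 by 24 mm, stands at (0, 142) mm, its top at z = 167 mm. The plate's nest is in the middle of the platform.
- strap_pivot (a point): Fixed point on the strap's vertical pivot axis, mid-height of the strap: (0, -100, 120) mm. The strap is a straight steel bar 26 mm wide and 20 mm tall (z 110 to 130 mm with the lever at 0), its rounded end 218 mm from the pivot; only within 19 mm of the pivot is it wider, with a boss to z = 138 mm.
- strap_end (a point): Point on the strap's centre line, 205 mm from the pivot axis, at mid-height of the strap. It travels with the strap.
- strap (a joint): Strap angle about its vertical pivot, rad. 0 = over the plate at its stop, pointing along the shaker's +y, its end under the cam; positive = swung away on the panel side, counter-clockwise from above; 1.57 = pointing along -x. Starts at 0.9 to 1.5. Stiff hinge: stays where it is left, takes about 0.3 N m.
- lever_axle (a point): Point on the horizontal axle of the cam lever, which runs along the shaker's y: (0, 105, 148) mm in the shaker frame. It does not move.
- lever_end (a point): Point on the centre line of the black cam lever, 95 mm from the axle. The lever is a flat paddle 22 mm wide (along y), 9 mm thick, with a rounded end 106 mm from the axle; the round cam at the axle has radius 15 mm.
- lever (a joint): Lever angle, rad. 0 = fully up, leaning towards the shaker's -x (panel side), 1.15 rad above horizontal; grows as it goes over and down towards -x; 1.15 = down at its stop, horizontal along -x. Starts at 0 to 0.25. Friction about 0.3 N m (4 N near its end); stays where it is left. It draws the strap down evenly, 6 mm in all.
- pad: Rubber pad under the strap, 70 to 130 mm from the pivot, 24 by 60 by 10 mm, sprung (2.5 N per mm). Origin: centre of its underside, at z = 100 mm with the lever at 0, 3 mm above the plate's lid once the strap is over it. The lever going down presses it on the lid.
- plate: The white lidded deep-well plate, loose, 127 (x) by 85 (y) by 42 mm high, 0.17 to 0.35 kg, sitting in the nest between low corner stops; its top is at z = 97 mm. Origin at the centre of its underside.
- jar: White screw-cap jar, loose, 80 mm across and 105 mm high, standing on the bench to the shaker's left. Origin at the centre of its underside. Leave alone.
- wash_bottle: Yellow plastic bottle with a narrow neck, loose, 62 mm across and 195 mm high, standing on the bench to the shaker's right. Origin at the centre of its underside. Leave alone.
- tip_box: Blue box with a clear lid, loose, 88 by 118 by 57 mm high, on the bench in front of the shaker on the latch side. Origin at the centre of its underside. Leave alone.
Things that resemble listed ones, but are neither listed nor needed, are in the scene too. Leave any purple look-alike of the plate alone.

How it is judged:
On the way, in this order (a step that is already met when the one before it is completed fails the run):
1. the strap is over the plate at its stop, the lever still up (value of joint strap below 0.07 rad and value of joint lever below 0.6 rad), for 0.2 s.
2. the lever is fully down (value of joint lever above 1.05 rad and value of joint strap below 0.07 rad), for 0.2 s.
At the end, for the whole second after the job is handed in: The strap is within 0.07 rad of its stop over the plate, the lever within 0.1 rad of fully down, the pad presses on the plate with more than 2 N, the plate is at rest within 10 mm of its start, and the jar, bottle and tip box are within 30 mm of where they stood (all of step 2 and contact force between pad and plate above 2 N and distance of plate from where it was at the start of the episode below 0.01 m and linear speed of plate below 0.02 m/s and distance of each of jar, wash_bottle, tip_box from where it was at the start of the episode below 0.03 m); the robot touches nothing.
It fails at once if the plate was lifted, tipped or pushed out of its nest (distance of plate from where it was at the start of the episode above 0.012 m or angle between plate's own z axis and vertical above 0.15 rad).
It fails at once if the jar, bottle or tip box was lifted, knocked over or moved (distance of any of jar, wash_bottle, tip_box from where it was at the start of the episode above 0.03 m or angle between any of jar, wash_bottle, tip_box's own z axis and vertical above 0.4 rad).
It also fails if it takes over 54 s, if anything falls off the work surface, if the arm or the gripper's body presses on something with over 40 N, if the wrist force passes 120 N, or if a joint passes its speed limit or range.

## Working session

There is one attempt and no reset: what is moved stays moved. The work goes in short steps, Python scripts to look and compute and a shell command to move; the robot and the scene stay as the last step left them, time stands still between calls to the robot, and variables do not carry over. Pictures are saved under pics/ and viewed, and the job is handed in when it is done.

```bash
ls; mkdir -p pics
cat > h.py <<'E'
import numpy as np, cv2
from scipy.spatial.transform import Rotation as R
from workcell import bot
def cal(n):
    c=bot.get_calibration(n); return c
def rot(c):
    o=np.array(c["orientation"],float)
    if o.shape==(3,3): return o
    if o.shape==(4,): return R.from_quat(o).as_matrix()
    return R.from_euler('xyz',o).as_matrix()
def pt(n,row,col,d):
    c=cal(n); f=240/np.tan(np.radians(c["vertical_fov"])/2)
    return rot(c)@np.array([(col-c["cx"])/f*d,(row-c["cy"])/f*d,d])+np.array(c["origin"])
def proj(n,p):
    c=cal(n); f=240/np.tan(np.radians(c["vertical_fov"])/2)
    q=rot(c).T@(np.array(p)-np.array(c["origin"]))
    return q[1]/q[2]*f+c["cy"],q[0]/q[2]*f+c["cx"]
E
python3 - <<'E'
from h import *
for n in ["scene","side"]:
    p,d=bot.grab_frame(n); cv2.imwrite(f"pics/{n}0.png",p[:,:,::-1]); np.save(f"{n}0.npy",d); print(n,cal(n))
    for t in ["shaker","strap_pivot","strap_end","lever_axle","lever_end","plate","jar","wash_bottle","tip_box","pad"]:
        r=bot.tip_of(n,t)
        for k in r[:3]:
            a,b=k["centre"]; z=d[int(min(max(a,0),479)),int(min(max(b,0),639))]
            print(t,round(k["score"],2),np.round(k["centre"],1),z,np.round(pt(n,a,b,z),3))
print(bot.observe())
E
```

```text
pics
scene {'vertical_fov': 51.40195111933055, 'cx': 325.68685295543895, 'cy': 236.94019472792962, 'origin': array([1.04640431, 0.46042119, 0.97850307]), 'orientation': array([-2.49188692,  0.01540136,  2.25181918])}
shaker 0.86 [267.2 268.4] 1.0979906 [ 0.66  -0.033  0.066]
shaker 0.35 [249.8 264. ] 1.0883969 [ 0.646 -0.055  0.097]
strap_pivot 0.58 [207.3 233.3] 1.1074644 [ 0.622 -0.164  0.14 ]
strap_end 0.71 [177.5 313.5] 1.1730992 [ 0.435 -0.089  0.13 ]
lever_axle 0.74 [254.3 293.1] 0.99876046 [0.647 0.037 0.163]
lever_end 0.92 [218.3 309.1] 0.95675427 [0.602 0.045 0.239]
plate 0.75 [250.2 267.4] 1.0831664 [ 0.643 -0.047  0.101]
plate 0.7 [165.  270.8] 1.3229656 [ 0.407 -0.263  0.043]
jar 0.67 [335.9 357.9] 1.0031263 [0.666 0.217 0.058]
wash_bottle 0.8 [208.4 203.7] 1.2661369 [ 0.611 -0.31   0.019]
wash_bottle 0.39 [249.4 269.4] 1.0915967 [ 0.636 -0.048  0.095]
tip_box 0.76 [261.9 377.8] 1.112622 [0.494 0.144 0.057]
pad 0.42 [199.  276.9] 1.1578997 [ 0.527 -0.123  0.112]
side {'vertical_fov': 47.632865873066294, 'cx': 321.3589779404736, 'cy': 238.10803034674794, 'origin': array([ 
[... 968 characters left out ...]
099 [ 0.509 -0.144  0.119]
{'clock': 1.1, 'qpos': array([-1.33221651,  0.52138108, -0.03631428,  1.59953868,  0.02119873,
        1.02107323, -0.11281214]), 'qd': array([ 0.00038237,  0.00011155,  0.00071939, -0.0024466 , -0.00062875,
        0.00156968, -0.00052257]), 'joint_efforts': array([-6.67189533e-05, -9.26869154e+01,  1.97930843e+00, -3.70258427e+01,
        1.82147976e-02,  1.95754612e-03,  2.12923345e-05]), 'position': array([0.18994524, 0.5954172 , 0.23128854]), 'tool_rot': array([-3.14157636e+00, -7.60925831e-06,  2.83277021e+00]), 'force': array([ 0.11874744,  0.8046341 , -0.38743328]), 'moment': array([-0.05068035, -0.01713534, -0.024723  ]), 'grip_width': 0.08522674643869269}
```

View pics.

View pics/scene0.png

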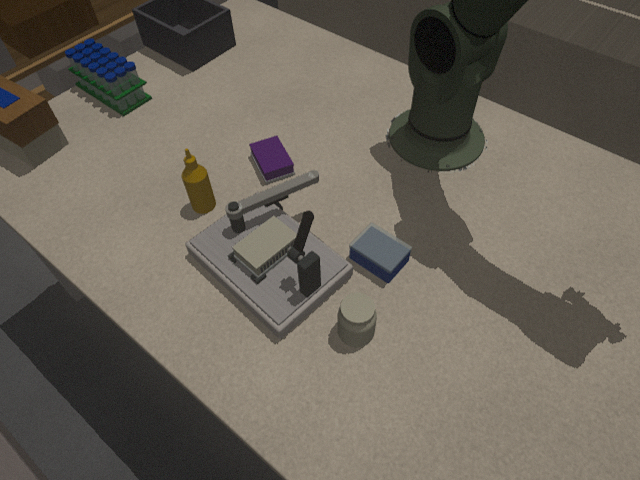

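View pics/side0.png

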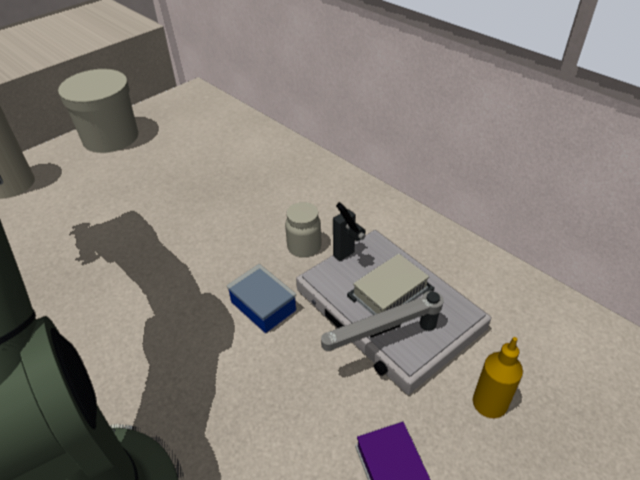

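```bash
cat > fit.py <<'E'
from h import *
from scipy.optimize import least_squares
O={"scene":dict(piv=(207.3,233.3),send=(177.5,313.5),axl=(254.3,293.1),lend=(218.3,309.1)),
"side":dict(piv=(301.7,430.7),send=(340.8,327.7),axl=(233,355.8),lend=(205.6,341.5))}
def W(x,p): c,s=np.cos(x[2]),np.sin(x[2]); return np.array([x[0]+c*p[0]-s*p[1],x[1]+s*p[0]+c*p[1],p[2]])
def pts(x):
    a,l=x[3],1.15-x[4]
    return dict(piv=(0,-.1,.12),send=(-.205*np.sin(a),-.1+.205*np.cos(a),.12),axl=(0,.105,.148),lend=(-.095*np.cos(l),.105,.148+.095*np.sin(l)))
def res(x):
    P=pts(x); return np.concatenate([np.array(proj(n,W(x,P[k])))-O[n][k] for n in O for k in P])
r=least_squares(res,[.62,-.06,0.1,1.2,.1],loss='soft_l1',f_scale=3); x=r.x
if __name__=="__main__":
    print(np.round(x,4)); print(np.round(res(x).reshape(-1,2),1))
    # shaker top outline and plate from depth
    for n in O:
        d=np.load(n+"0.npy"); c=cal(n); f=240/np.tan(np.radians(c["vertical_fov"])/2)
        v,u=np.mgrid[0:480,0:640]; q=np.stack([(u-c["cx"])/f*d,(v-c["cy"])/f*d,d],-1)@rot(c).T+np.array(c["origin"])
        C,S=np.cos(x[2]),np.sin(x[2]); dx=q[...,0]-x[0];dy=q[...,1]-x[1]
        lx=C*dx+S*dy; ly=-S*dx+C*dy; z=q[...,2]; ok=(d>0)&(abs(lx)<.16)&(abs(ly)<.2)
        def st(m,t): print(n,t,m.sum(),"x",np.round(np.percentile(lx[m],[1,99]),3),"y",np.round(np.percentile(ly[m],[1,99]),3),"z",np.round(np.percentile(z[m],[5,50,95]),3), "rect",[np.round(a,3) for a in cv2.minAreaRect(np.stack([lx[m],ly[m]],-1).astype(np.float32))])
        st(ok&(z>.045)&(z<.065),"top"); st(ok&(z>.09)&(z<.103)&(abs(lx)<.08)&(abs(ly)<.06),"plate"); st(ok&(z>.155)&(abs(ly-.142)<.03)&(abs(lx)<.04),"post")
E
python3 fit.py
python3 - <<'E'
from h import *
a=cv2.imread("pics/scene0.png")[130:330,180:400]; cv2.imwrite("pics/crop0.png",cv2.resize(a,None,fx=3,fy=3))
E
```

```text
[ 0.6283 -0.0717 -0.1051  1.3009  0.0116]
[[ 2.9  0.6]
 [-0.4 -0.1]
 [ 0.7  1.6]
 [-1.  -2.2]
 [ 1.   0.2]
 [ 0.1 -0.6]
 [-1.5  0.5]
 [ 1.3 -0.1]]
scene top 7680 x [-0.154  0.111] y [-0.153  0.166] z [0.047 0.055 0.059] rect [array([-0.023,  0.018]), array([0.272, 0.367]), np.float64(0.626)]
scene plate 1777 x [-0.063  0.059] y [-0.04   0.042] z [0.094 0.098 0.1  ] rect [array([-0.003,  0.001]), array([0.127, 0.087]), np.float64(0.717)]
scene post 432 x [-0.038  0.019] y [0.112 0.154] z [0.157 0.167 0.219] rect [array([-0.01 ,  0.133]), array([0.042, 0.06 ]), np.float64(89.208)]
side top 9747 x [-0.154  0.11 ] y [-0.164  0.157] z [0.047 0.055 0.058] rect [array([-0.023,  0.017]), array([0.272, 0.368]), np.float64(0.6)]
side plate 2193 x [-0.064  0.06 ] y [-0.043  0.04 ] z [0.094 0.097 0.099] rect [array([-0.002, -0.   ]), array([0.128, 0.086]), np.float64(1.33)]
side post 172 x [-0.026  0.019] y [0.114 0.151] z [0.156 0.166 0.169] rect [array([-0.003,  0.131]), array([0.044, 0.049]), np.float64(81.099)]
```

View pics/crop0.png

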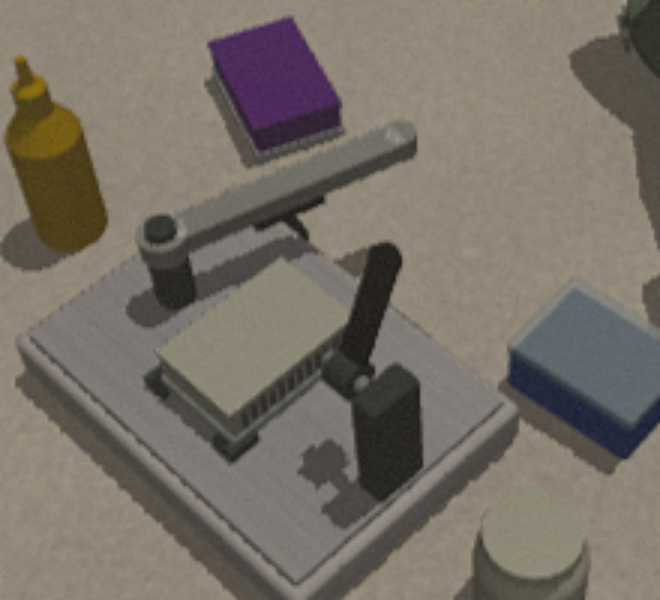

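The white plate sits in the nest at scene (265,248). The purple look-alike at (270,157) lies on the bench, so I leave it alone. The fit gives strap ≈1.30 and lever ≈0.01. First I close the hand and move over.

```bash
python3 -m inch '[{"dz":-20,"hand":1},{"dx":-36,"dy":-29,"dz":-12,"hand":1},{"dx":-36,"dy":-29,"dz":-12,"hand":1},{"dx":-36,"dy":-29,"dz":-12,"hand":1},{"dx":-36,"dy":-29,"dz":-12,"hand":1},{"dx":-36,"dy":-29,"dz":-12,"hand":1},{"dx":-36,"dy":-29,"dz":-12,"hand":1},{"dx":-36,"dy":-29,"dz":-8,"hand":1},{"dx":-36,"dy":-29,"hand":1},{"dx":-36,"dy":-29,"hand":1}]' 20
```

```text
schema error: expected keys dx, dy, dz, rx, ry, rz, hand
```

```bash
python3 -m inch '[{"dx":0,"dy":0,"dz":-20,"rx":0,"ry":0,"rz":0,"hand":1},{"dx":-36,"dy":-29,"dz":-12,"rx":0,"ry":0,"rz":0,"hand":1},{"dx":-36,"dy":-29,"dz":-12,"rx":0,"ry":0,"rz":0,"hand":1},{"dx":-36,"dy":-29,"dz":-12,"rx":0,"ry":0,"rz":0,"hand":1},{"dx":-36,"dy":-29,"dz":-12,"rx":0,"ry":0,"rz":0,"hand":1},{"dx":-36,"dy":-29,"dz":-12,"rx":0,"ry":0,"rz":0,"hand":1},{"dx":-36,"dy":-29,"dz":-12,"rx":0,"ry":0,"rz":0,"hand":1},{"dx":-36,"dy":-29,"dz":-8,"rx":0,"ry":0,"rz":0,"hand":1},{"dx":-36,"dy":-29,"dz":0,"rx":0,"ry":0,"rz":0,"hand":1},{"dx":-36,"dy":-29,"dz":0,"rx":0,"ry":0,"rz":0,"hand":1}]' 20
```

```text
clock: 2.1
position: [0.4201, 0.2466, 0.3318]
tool_rot: [3.141, 0.001, 2.833]
force: [1.3, 1.6, 0.2]
grip_width: 0.0
```

```bash
python3 -m inch '[{"dx":-20,"dy":-42,"dz":0,"rx":0,"ry":0,"rz":0,"hand":1},{"dx":-20,"dy":-42,"dz":0,"rx":0,"ry":0,"rz":0,"hand":1},{"dx":-20,"dy":-42,"dz":0,"rx":0,"ry":0,"rz":0,"hand":1},{"dx":-20,"dy":-42,"dz":0,"rx":0,"ry":0,"rz":0,"hand":1},{"dx":-20,"dy":-42,"dz":0,"rx":0,"ry":0,"rz":0,"hand":1},{"dx":-20,"dy":-42,"dz":0,"rx":0,"ry":0,"rz":0,"hand":1},{"dx":-20,"dy":-42,"dz":0,"rx":0,"ry":0,"rz":0,"hand":1},{"dx":-20,"dy":-42,"dz":0,"rx":0,"ry":0,"rz":0,"hand":1},{"dx":0,"dy":0,"dz":0,"rx":0,"ry":0,"rz":0,"hand":1},{"dx":0,"dy":0,"dz":0,"rx":0,"ry":0,"rz":0,"hand":1}]' 20
```

```text
clock: 3.1
position: [0.4695, -0.1212, 0.3312]
tool_rot: [-3.141, -0.0, 2.831]
force: [-0.4, 1.1, -0.1]
grip_width: -0.0001
```

```bash
python3 -m inch '[{"dx":-14,"dy":-24,"dz":20,"rx":0,"ry":0,"rz":0,"hand":1},{"dx":-14,"dy":-24,"dz":20,"rx":0,"ry":0,"rz":0,"hand":1},{"dx":0,"dy":0,"dz":40,"rx":0,"ry":0,"rz":0,"hand":1},{"dx":0,"dy":0,"dz":40,"rx":0,"ry":0,"rz":0,"hand":1},{"dx":0,"dy":0,"dz":40,"rx":0,"ry":0,"rz":0,"hand":1},{"dx":0,"dy":0,"dz":35,"rx":0,"ry":0,"rz":0,"hand":1},{"dx":0,"dy":0,"dz":21,"rx":0,"ry":0,"rz":0.06,"hand":1},{"dx":0,"dy":0,"dz":0,"rx":0,"ry":0,"rz":0,"hand":1},{"dx":0,"dy":0,"dz":0,"rx":0,"ry":0,"rz":0,"hand":1}]' 20
python3 - <<'E'
from h import *
for n in ["scene","side"]:
    p,d=bot.grab_frame(n); 
    a=p[130:330,180:400] if n=="scene" else p[180:430,260:540]
    cv2.imwrite(f"pics/{n}1.png",cv2.resize(a,None,fx=2.3,fy=2.3)[:,:,::-1])
print(bot.observe()["position"],bot.observe()["tool_rot"],bot.observe()["qpos"])
E
```

```text
clock: 4.0
position: [0.482, -0.1739, 0.1159]
tool_rot: [3.141, -0.0, 2.775]
force: [-0.1, -0.2, 0.1]
grip_width: -0.0001
[ 0.48254805 -0.17438975  0.1166719 ] [3.14100316e+00 1.88435492e-03 2.77466673e+00] [-0.03366839  0.54147014  0.35850748  2.00755347 -0.30749927  0.6420389
  1.72960318]
```

View pics/scene1.png

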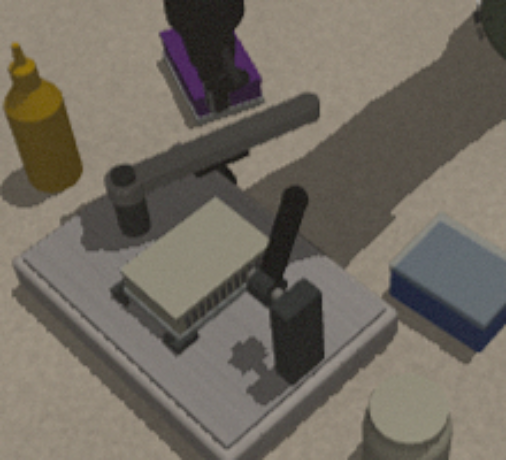

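View pics/side1.png

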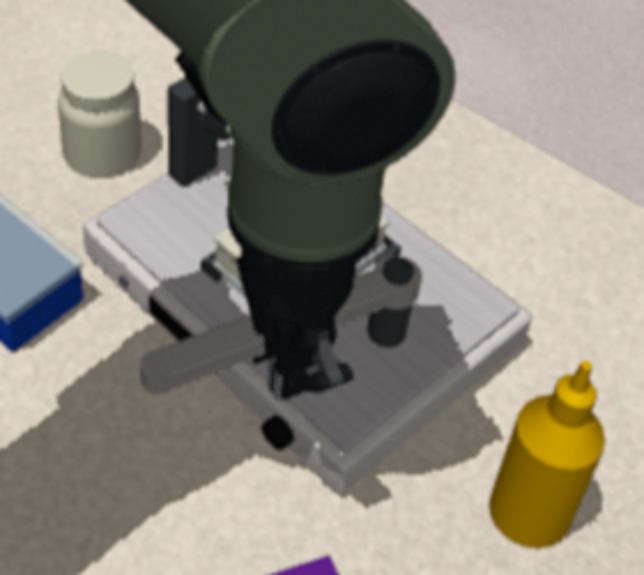

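```bash
python3 -m inch '[{"dx":0,"dy":14,"dz":1,"rx":0,"ry":0,"rz":0,"hand":1},{"dx":0,"dy":10,"dz":1,"rx":0,"ry":0,"rz":0,"hand":1},{"dx":2.1,"dy":12.6,"dz":0,"rx":0,"ry":0,"rz":0.1,"hand":1},{"dx":2.1,"dy":12.6,"dz":0,"rx":0,"ry":0,"rz":0.1,"hand":1},{"dx":2.1,"dy":12.6,"dz":0,"rx":0,"ry":0,"rz":0.1,"hand":1},{"dx":2.1,"dy":12.6,"dz":0,"rx":0,"ry":0,"rz":0.1,"hand":1},{"dx":2.1,"dy":12.6,"dz":0,"rx":0,"ry":0,"rz":0.1,"hand":1},{"dx":2.1,"dy":12.6,"dz":0,"rx":0,"ry":0,"rz":0.1,"hand":1},{"dx":2.1,"dy":12.6,"dz":0,"rx":0,"ry":0,"rz":0.1,"hand":1},{"dx":0,"dy":0,"dz":0,"rx":0,"ry":0,"rz":0,"hand":1}]' 20
cat > st.py <<'E'
from h import *
from fit import x
s=bot.observe(); p=s["position"]; C,S=np.cos(x[2]),np.sin(x[2]); d=p-[x[0],x[1],0]
l=np.array([C*d[0]+S*d[1],-S*d[0]+C*d[1]]); v=l-[0,-.1]
print("local",np.round(l,4),"z",round(p[2],4),"rot",np.round(s["tool_rot"],3),"localyaw",round(s["tool_rot"][2]-x[2],3),"F",np.round(s["force"],1))
print("r",np.hypot(*v),"strap angle implied",np.arctan2(-v[0],v[1])-np.arcsin(.0275/np.hypot(*v)))
E
python3 st.py
```

```text
clock: 5.1
position: [0.5337, -0.0732, 0.1134]
tool_rot: [3.141, 0.0, 2.074]
force: [0.5, 0.1, -1.0]
grip_width: -0.0
local [-0.0938 -0.0114] z 0.1134 rot [3.141 0.    2.074] localyaw 2.179 F [ 0.5  0.1 -1. ]
r 0.12906130294269808 strap angle implied 0.5994159969242083
```

```bash
python3 -m inch '[{"dx":2.1,"dy":12.6,"dz":0,"rx":0,"ry":0,"rz":0.1,"hand":1},{"dx":2.1,"dy":12.6,"dz":0,"rx":0,"ry":0,"rz":0.1,"hand":1},{"dx":2.1,"dy":12.6,"dz":0,"rx":0,"ry":0,"rz":0.1,"hand":1},{"dx":2.1,"dy":12.6,"dz":0,"rx":0,"ry":0,"rz":0.1,"hand":1},{"dx":0,"dy":0,"dz":0,"rx":0,"ry":0,"rz":0,"hand":1}]' 20
python3 st.py
python3 - <<'E'
from h import *
p,d=bot.grab_frame("scene"); cv2.imwrite("pics/scene2.png",cv2.resize(p[130:330,180:400],None,fx=3,fy=3)[:,:,::-1])
E
```

```text
clock: 5.6
position: [0.5774, -0.0495, 0.1132]
tool_rot: [3.141, 0.0, 1.676]
force: [-0.5, -0.5, -0.3]
grip_width: 0.0
local [-0.0529  0.0168] z 0.1132 rot [3.141 0.    1.676] localyaw 1.781 F [-0.5 -0.5 -0.3]
r 0.12822945924690016 strap angle implied 0.209147128851962
```

View pics/scene2.png

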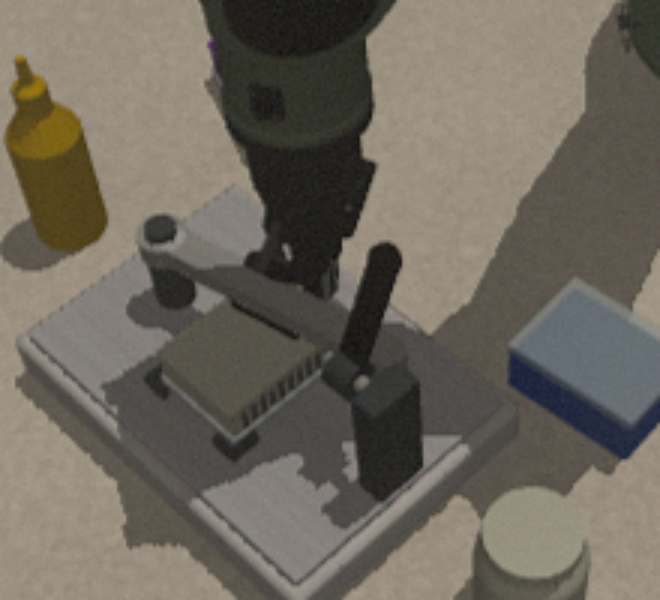

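The strap (its bar now crossing the crop from (160,240) towards the cam at (350,370)) is following the fingers. The lever is untouched, and I push on to the stop.

```bash
python3 -m inch '[{"dx":1.5,"dy":9,"dz":0,"rx":0,"ry":0,"rz":0.07,"hand":1},{"dx":1.5,"dy":9,"dz":0,"rx":0,"ry":0,"rz":0.07,"hand":1},{"dx":1,"dy":6,"dz":0,"rx":0,"ry":0,"rz":0.06,"hand":1},{"dx":0,"dy":2,"dz":0,"rx":0,"ry":0,"rz":0,"hand":1},{"dx":0,"dy":0,"dz":0,"rx":0,"ry":0,"rz":0,"hand":1}]' 20
python3 st.py
```

```text
clock: 6.15
position: [0.602, -0.046, 0.1133]
tool_rot: [-3.141, 0.0, 1.477]
force: [-1.3, 0.8, 0.0]
grip_width: -0.0002
local [-0.0288  0.0228] z 0.1133 rot [-3.141  0.     1.477] localyaw 1.582 F [-1.3  0.8  0. ]
r 0.12612944459279735 strap angle implied 0.010713500589004055
```

```bash
for i in 1 2 3; do python3 -m inch '[{"dx":0,"dy":1.5,"dz":0,"rx":0,"ry":0,"rz":0,"hand":1},{"dx":0,"dy":0,"dz":0,"rx":0,"ry":0,"rz":0,"hand":1}]' 20 | egrep 'pos|force'; done
python3 - <<'E'
from h import *
for n in ["scene","side"]:
    p,d=bot.grab_frame(n)
    print([(np.round(k["centre"]),k["score"]) for k in bot.tip_of(n,"strap_end")])
    a=p[130:330,180:400] if n=="scene" else p[180:380,260:480]
    cv2.imwrite(f"pics/{n}3.png",cv2.resize(a,None,fx=3,fy=3)[:,:,::-1])
from fit import W,x
for a in (0,.05,.1,.15,.2):
  print(a,[np.round(proj(n,W(x,(-.205*np.sin(a),-.1+.205*np.cos(a),.12)))) for n in ("scene","side")])
E
```

```text
position: [0.6038, -0.046, 0.1134]
force: [-2.8, 1.3, -0.6]
position: [0.6051, -0.046, 0.1132]
force: [-4.3, 2.1, -1.0]
position: [0.6061, -0.0459, 0.113]
force: [-8.3, 2.5, 0.5]
[(array([263., 294.]), 0.94)]
[(array([238., 355.]), 0.81)]
0 [array([263., 296.]), array([242., 356.])]
0.05 [array([260., 299.]), array([244., 352.])]
0.1 [array([257., 302.]), array([246., 349.])]
0.15 [array([254., 305.]), array([249., 345.])]
0.2 [array([250., 308.]), array([252., 342.])]
```

View pics/scene3.png

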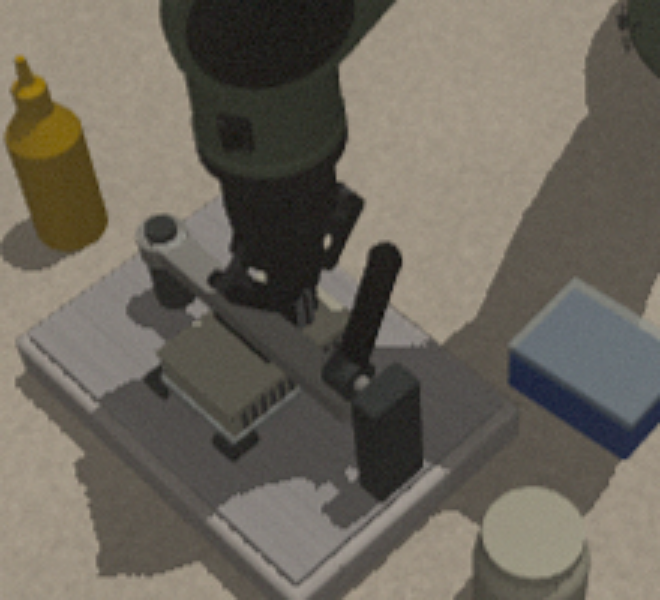

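The strap is at its stop: the force is rising to 8 N, and strap_end matches the 0 rad prediction in both views. The lever is still up. I back off, rise and go round to the lever's far side.

```bash
python3 -m inch '[{"dx":0,"dy":-15,"dz":0,"rx":0,"ry":0,"rz":0,"hand":1},{"dx":0,"dy":-25,"dz":0,"rx":0,"ry":0,"rz":0,"hand":1},{"dx":0,"dy":0,"dz":-40,"rx":0,"ry":0,"rz":0,"hand":1},{"dx":0,"dy":0,"dz":-45,"rx":0,"ry":0,"rz":0,"hand":1},{"dx":0,"dy":0,"dz":-45,"rx":0,"ry":0,"rz":0,"hand":1},{"dx":0,"dy":0,"dz":-45,"rx":0,"ry":0,"rz":0,"hand":1},{"dx":0,"dy":0,"dz":-30,"rx":0,"ry":0,"rz":0,"hand":1},{"dx":0,"dy":0,"dz":0,"rx":0,"ry":0,"rz":0,"hand":1}]' 20
python3 st.py
```

```text
clock: 7.75
position: [0.5688, -0.043, 0.3223]
tool_rot: [3.135, -0.001, 1.473]
force: [0.6, -0.9, 0.9]
grip_width: -0.0003
local [-0.0622  0.0223] z 0.3223 rot [ 3.135e+00 -1.000e-03  1.473e+00] localyaw 1.578 F [ 0.6 -0.9  0.9]
r 0.13720565717891153 strap angle implied 0.268504645381869
```

```bash
python3 -m inch '[{"dx":0,"dy":38,"dz":0,"rx":0,"ry":0,"rz":0,"hand":1},{"dx":28,"dy":36,"dz":0,"rx":0,"ry":0,"rz":0,"hand":1},{"dx":40,"dy":0,"dz":0,"rx":0,"ry":0,"rz":0,"hand":1},{"dx":15,"dy":2,"dz":0,"rx":0,"ry":0,"rz":0,"hand":1},{"dx":0,"dy":0,"dz":40,"rx":0,"ry":0,"rz":0,"hand":1},{"dx":0,"dy":0,"dz":40,"rx":0,"ry":0,"rz":0,"hand":1},{"dx":0,"dy":0,"dz":22,"rx":0,"ry":0,"rz":0,"hand":1},{"dx":0,"dy":0,"dz":0,"rx":0,"ry":0,"rz":0,"hand":1}]' 20
python3 st.py
python3 - <<'E'
from h import *
for n in ["scene","side"]:
    p,d=bot.grab_frame(n)
    a=p[130:330,180:400] if n=="scene" else p[130:330,260:480]
    cv2.imwrite(f"pics/{n}4.png",cv2.resize(a,None,fx=3,fy=3)[:,:,::-1])
E
```

```text
clock: 8.55
position: [0.6495, 0.0329, 0.2134]
tool_rot: [-3.137, 0.001, 1.473]
force: [0.4, 0.2, 1.0]
grip_width: -0.0001
local [0.0102 0.1062] z 0.2134 rot [-3.137e+00  1.000e-03  1.473e+00] localyaw 1.578 F [0.4 0.2 1. ]
r 0.20648778032322804 strap angle implied -0.18285796978046442
```

View pics/scene4.png

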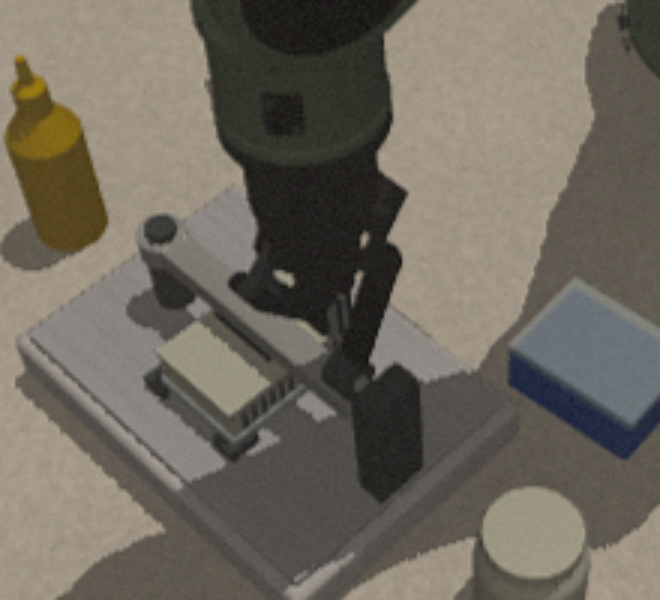

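View pics/side4.png

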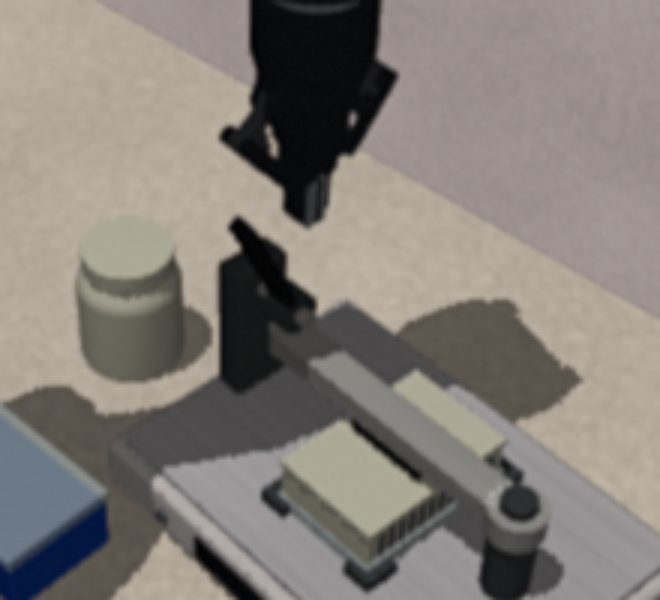

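Both views show the lever clear in front of the fingertip, with the fingers on its back side. I raise slightly and push along the lever's arc.

```bash
python3 -m inch '[{"dx":-1,"dy":0,"dz":-11,"rx":0,"ry":0,"rz":0,"hand":1},{"dx":0,"dy":-14,"dz":0,"rx":0,"ry":0,"rz":0,"hand":1},{"dx":0,"dy":-13,"dz":0,"rx":0,"ry":0,"rz":0,"hand":1},{"dx":0,"dy":-11,"dz":5,"rx":0,"ry":0,"rz":0,"hand":1},{"dx":0,"dy":-10,"dz":7,"rx":0,"ry":0,"rz":0,"hand":1},{"dx":0,"dy":-9,"dz":8,"rx":0,"ry":0,"rz":0,"hand":1},{"dx":0,"dy":0,"dz":0,"rx":0,"ry":0,"rz":0,"hand":1}]' 20
python3 st.py
python3 - <<'E'
from h import *
for n in ["side"]:
    p,d=bot.grab_frame(n)
    cv2.imwrite(f"pics/{n}5.png",cv2.resize(p[130:330,260:480],None,fx=3,fy=3)[:,:,::-1])
E
```

```text
clock: 9.35
position: [0.5941, 0.0375, 0.2089]
tool_rot: [3.14, -0.001, 1.473]
force: [0.6, -0.7, 0.3]
grip_width: -0.0001
local [-0.0454  0.1051] z 0.2089 rot [ 3.140e+00 -1.000e-03  1.473e+00] localyaw 1.578 F [ 0.6 -0.7  0.3]
r 0.210067681709601 strap angle implied 0.08673186087305107
```

View pics/side5.png

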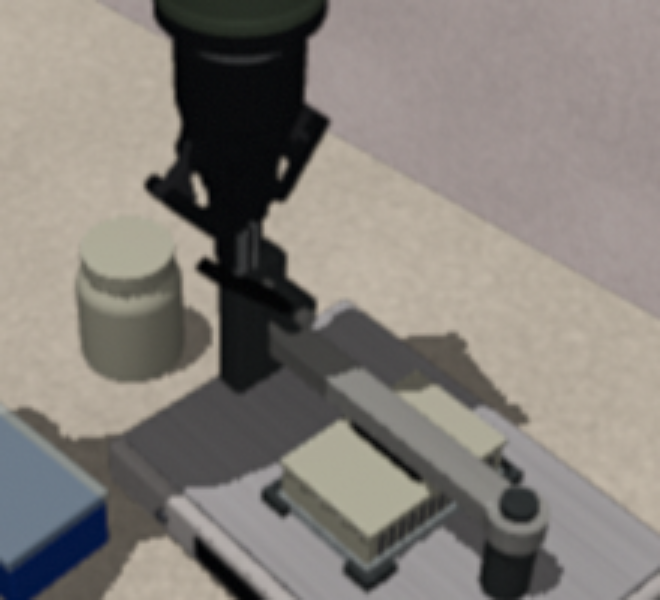

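The lever has gone over ahead of the fingertip (end now at crop (205,265)). I continue down the arc.

```bash
python3 -m inch '[{"dx":0,"dy":-8,"dz":10,"rx":0,"ry":0,"rz":0,"hand":1},{"dx":0,"dy":-6,"dz":11,"rx":0,"ry":0,"rz":0,"hand":1},{"dx":0,"dy":-5,"dz":11,"rx":0,"ry":0,"rz":0,"hand":1},{"dx":0,"dy":-3,"dz":12,"rx":0,"ry":0,"rz":0,"hand":1},{"dx":0,"dy":-1,"dz":6,"rx":0,"ry":0,"rz":0,"hand":1},{"dx":0,"dy":0,"dz":0,"rx":0,"ry":0,"rz":0,"hand":1}]' 20
python3 st.py
```

```text
clock: 10.0
position: [0.5713, 0.0397, 0.1569]
tool_rot: [-3.141, 0.0, 1.473]
force: [-0.3, 0.1, -0.2]
grip_width: -0.0005
local [-0.0683  0.1049] z 0.1569 rot [-3.141  0.     1.473] localyaw 1.578 F [-0.3  0.1 -0.2]
r 0.21595671623731053 strap angle implied 0.19419020165299392
```

```bash
for i in 1 2 3 4; do python3 -m inch '[{"dx":0,"dy":0,"dz":1.5,"rx":0,"ry":0,"rz":0,"hand":1},{"dx":0,"dy":0,"dz":0,"rx":0,"ry":0,"rz":0,"hand":1}]' 20 | egrep 'pos|force'; done
python3 - <<'E'
from h import *
for n in ["side"]:
    p,d=bot.grab_frame(n)
    cv2.imwrite(f"pics/{n}6.png",cv2.resize(p[130:330,260:480],None,fx=3,fy=3)[:,:,::-1])
E
```

```text
position: [0.5716, 0.0397, 0.156]
force: [-0.1, -0.7, 1.0]
position: [0.5714, 0.0397, 0.1544]
force: [-0.4, -0.3, 2.5]
position: [0.5713, 0.0398, 0.1527]
force: [0.2, -0.9, 1.5]
position: [0.5714, 0.0398, 0.1523]
force: [-5.7, 0.3, 21.8]
```

View pics/side6.png

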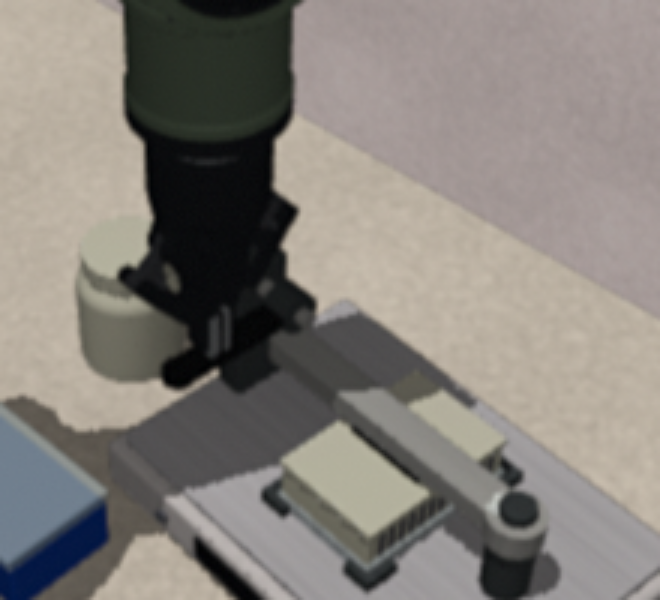

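The lever is horizontal at its stop: 22 N at z = 0.1523, against a predicted 0.1525. I lift clear straight up, move aside and check.

```bash
python3 -m inch '[{"dx":0,"dy":0,"dz":-10,"rx":0,"ry":0,"rz":0,"hand":1},{"dx":0,"dy":0,"dz":-30,"rx":0,"ry":0,"rz":0,"hand":1},{"dx":0,"dy":0,"dz":-45,"rx":0,"ry":0,"rz":0,"hand":1},{"dx":0,"dy":0,"dz":-45,"rx":0,"ry":0,"rz":0,"hand":1},{"dx":0,"dy":0,"dz":-40,"rx":0,"ry":0,"rz":0,"hand":1},{"dx":0,"dy":-45,"dz":0,"rx":0,"ry":0,"rz":0,"hand":1},{"dx":0,"dy":-45,"dz":0,"rx":0,"ry":0,"rz":0,"hand":1},{"dx":0,"dy":-40,"dz":0,"rx":0,"ry":0,"rz":0,"hand":1},{"dx":0,"dy":0,"dz":0,"rx":0,"ry":0,"rz":0,"hand":1}]' 20
python3 - <<'E'
from h import *
import fit
x=fit.x
for n in ["scene","side"]:
    p,d=bot.grab_frame(n)
    np.save(n+"7.npy",d)
    a=p[130:330,180:400] if n=="scene" else p[130:370,260:524]
    cv2.imwrite(f"pics/{n}7.png",cv2.resize(a,None,fx=2.5,fy=2.5)[:,:,::-1])
    for t in ["strap_end","lever_end","plate","jar","wash_bottle","tip_box"]:
        for k in bot.tip_of(n,t)[:2]:
            a,b=k["centre"]; print(n,t,round(k["score"],2),np.round(k["centre"],1),np.round(pt(n,a,b,d[int(a),int(b)]),3))
    for l in (1.0,1.05,1.15):
        f=1.15-l; print(l,np.round(proj(n,fit.W(x,(-.095*np.cos(f),.105,.148+.095*np.sin(f)))),1))
    print("strap0",np.round(proj(n,fit.W(x,(0,.105,.114))),1))
    c=cal(n); F=240/np.tan(np.radians(c["vertical_fov"])/2)
    v,u=np.mgrid[0:480,0:640]; q=np.stack([(u-c["cx"])/F*d,(v-c["cy"])/F*d,d],-1)@rot(c).T+np.array(c["origin"])
    C,S=np.cos(x[2]),np.sin(x[2]); dx=q[...,0]-x[0];dy=q[...,1]-x[1]; lx=C*dx+S*dy; ly=-S*dx+C*dy; z=q[...,2]
    m=(d>0)&(abs(lx)<.009)&(ly>-.07)&(ly<.08); print("strap top z",np.median(z[m]))
    m=(d>0)&(lx<-.03)&(lx>-.1)&(abs(ly-.105)<.009)&(z>.13); print("lever z",np.round(np.percentile(z[m],[5,50,95]),4))
    m=(d>0)&(z>.09)&(z<.102)&(abs(lx)<.08)&(abs(ly)<.06); print("plate x",np.round(np.percentile(lx[m],[1,99]),3),"y",np.round(np.percentile(ly[m],[1,99]),3))
print(bot.observe()["force"],bot.observe()["clock"])
E
```

```text
clock: 11.75
position: [0.4417, 0.054, 0.3214]
tool_rot: [-3.139, -0.003, 1.476]
force: [1.1, 1.4, 0.8]
grip_width: -0.0003
scene strap_end 0.8 [263.1 295.6] [0.642 0.036 0.125]
scene strap_end 0.45 [254.8 296.2] [0.645 0.043 0.163]
scene lever_end 0.85 [228.8 328.3] [0.545 0.045 0.149]
scene plate 0.97 [252.4 264.2] [ 0.651 -0.05   0.098]
scene plate 0.66 [165.3 271.6] [ 0.407 -0.261  0.043]
scene jar 0.66 [333.1 355.7] [0.668 0.213 0.068]
scene wash_bottle 0.64 [207.1 203.3] [ 0.611 -0.31   0.024]
scene tip_box 0.71 [241.1 264.9] [ 0.64  -0.054  0.124]
scene tip_box 0.62 [261.6 378.5] [0.493 0.145 0.059]
1.0 [224.9 327.1]
1.05 [226.1 327.4]
1.15 [228.8 327.6]
strap0 [264.3 295.7]
strap top z 0.12402825931605987
lever z [0.1494 0.1531 0.1559]
plate x [-0.064  0.06 ] y [-0.041  0.042]
side strap_end 0.76 [240.8 355.7] [0.624 0.02  0.141]
side strap_end 0.71 [309.8 387.7] [ 0.575 -0.109  0.083]
side lever_end 0.57 [257.  317.2] [0.534 0.036 0.151]
side plate 0.9 [295.5 385.7] [ 0.59  -0.09   0.096]
side plate 0.58 [474.4 394.6] [ 0.363 -0.306  0.04 ]
side jar 0.82 [243.8 303.9] [0.609 0.158 0.048]
side wash_bottle 0.92 [403.1 486.2] [ 0.565 -0.339  0.043]
side tip_box 0.8 [303.7 262.5] [0.432 0.088 0.057]
1.0 [247.8 319.2]
1.05 [249.7 319. ]
1.15 [253.3 318.9]
strap0 [243.7 355.8]
strap top z 0.12351338183343347
lever z [0.1505 0.1526 0.1546]
plate x [-0.064  0.06 ] y [-0.043  0.039]
[-0.32793701  0.14060695  0.75099522] 12.45
```

View pics/scene7.png

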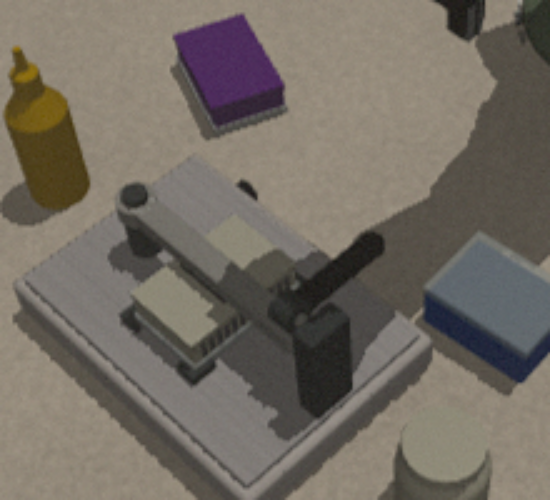

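View pics/side7.png

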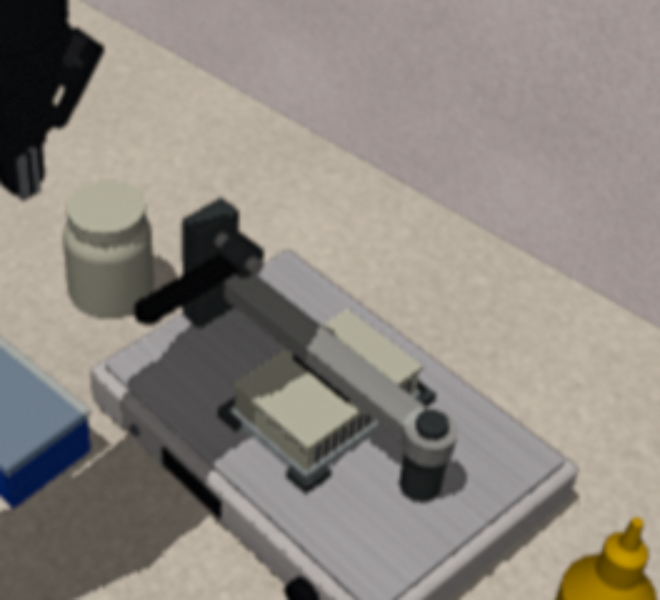

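The views show the strap over the plate with its end under the cam, and its top at z ≈ 0.124, so it has been drawn down 6 mm. The lever is flat at z ≈ 0.153. The plate and the other things are unmoved, and the hand is clear.

```bash
python3 -c "
from workcell import bot
print(bot.job_done())"
```

```text
the job is handed in; nothing more can be done
None
```

The strap is over the plate at its stop, the cam lever is fully down, and the job is handed in at about 12.5 s of the 54 s allowed; it reported no verdict. I pushed both with the closed fingers, and nothing was picked up.

**Strap:** the contact force rose to 8 N at the stop. Afterwards, the strap end was within about 3 pixels of where 0 rad should put it in both cameras.

**Lever:** it met its stop at about 22 N. In the depth images it lies level at z ≈ 153 mm. In the scene view its end is within 1 pixel of the fully-down prediction. In the side view it is about 4 pixels off, on the far side of fully down, which I put down to detection error.

**Pad:** I could not measure its force on the lid directly. The strap top went down 6 mm to z ≈ 124 mm. With the 3 mm gap and the spring rate given, that implies about 7 N, against the 2 N needed.

**Other things:** the plate's measured edges are within 3 mm of the start. The jar, bottle and tip box were found within about 12 mm of their first positions, which is detection noise at this range. One extra low-confidence "tip_box" detection on the strap was a false one.

**Hand:** it finished clear at z ≈ 0.32 m, with about zero force reading.

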